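# Release a circuit board: latch the sprung jaw of the board holder open

## Robot

A 7-joint arm with a two-finger parallel gripper is mounted at the origin on the work surface. World frame = base frame: x ahead of the robot, y to its left, z up, the work surface at z = 0. Lengths are in m, angles in rad, forces in N, time in s.
With the tool pointing down it reaches from about 0.35 to 0.9 m from the base axis. Payload 8.1 kg.
Tool frame: the origin (TCP) lies midway between the tips of the shut fingers; the grasp point (between the pads) lies manip.grip_point_offset behind it (manip.grip_point_offset is the distance from the TCP to the grasp point, in m); z points along the fingers, y is the line along which they close (so a half turn about z gives the same grasp; the last joint's range is limited). The gripper opens to 92 mm and grips with 3 to 60 N. Pads are 19 mm wide; open, the fingers measure 130 mm over their backs; the gripper's body (75 mm by 190 mm) begins 47 mm behind the grasp point.
Start: joints at [1.077, 0.434, 0.025, 1.573, -0.012, 1.134, -0.075], TCP at [0.238, -0.578, 0.227] pointing down, gripper open.
Joint ranges: [-2.62, 2.62], [-0.44, 2.09], [-1.27, 1.32], [0.08, 2.57], [-1.32, 4.46], [0.12, 2], [-2.74, 2.74]. Speed limits (rad/s): [2.22, 2.22, 3.01, 3.01, 3.14, 3.14, 3.14].

## Interface

Orientations are given as [roll, pitch, yaw] about the fixed x, y, z axes, in that order (R = Rz(yaw) Ry(pitch) Rx(roll)).
In Python, from cell import telemetry, camera, job, finder, manip gives the robot as it stands.
- The arm moves only by the tool servo_tool, never from a script. Its argument "series" is a list of rows, each an object with "translation": the shift along the tool's x, y, z in m, a list of three; "twist": the turn about the tool's z in rad. A call has 1 to 10 rows; each row is the pose to reach, as a shift and turn from the pose commanded when the call began, along the tool's axes at that moment; what a row does not reach only later rows make up. A row lasts 1/12 s, in which the tool goes at most 41.7 mm and 7.16 degrees, less where a joint would pass 70% of its speed; a pose out of reach is approached as far as the arm can. A call with a gripper value outside its range is refused whole. "grip" is the opening, from -1 (shut) to 1 (fully open), so that 0 is half open, set as the call begins (left out, the last holds). The fingers move at their own pace and stop on an object; "squeeze" is the grip in N (left out, the last holds). Time passes only in rows, so rows that repeat a pose let the fingers close. It gives the time, the measured TCP pose, the force, the opening and the grip force at its end, in the units of the state.
- telemetry.observe(): the state, without advancing time (a new reading comes with each control period).
- camera(name): name is "side" or "top" or "wrist"; returns a dict with "pixels" (480x640x3 uint8, red, green, blue), "z_map" (480x640 float32, m along the optical axis (not along the pixel's ray), 0 where there is no reading), "mtx" (3x3 intrinsics, pixels), "rvec" (rotation vector, rad) and "tvec" (3), from world to camera coordinates, as OpenCV has them. Camera axes: x right, y down, z forward; pixel columns grow to the right and rows downward; lengths in m; the calibration is good to about 2 mm. A picture is of the moment at which its call begins.
- job.close_job(): hands the job in; it is judged then, once.
Trained networks look in the newest picture that a camera, given by its name, has taken for a name from the list of things; names that differ only in an ending like _2 or _b are one class to them, and where a whole thing is asked for, a point or a joint stands for the part that bears it (a point fixed in the world has none). Each returns a list of dicts, best first, with "confidence" (0 to 1); they miss things now and then, are a little off and sometimes report something else, mostly with a low value. They report only what shows in the picture. A call takes as long as a camera call. They do not tell look-alikes from the thing itself.
- finder.regions_of(camera, name): "mask" (480x640 bool, what is visible of it) and "uv" ([column, row] in pixels, amid what is visible of it).
The state is a dict: "time_s": time; "qpos": joint angles; "joint_velocities": joint speeds; "joint_efforts": joint torques, N m; "tcp_pos": TCP position; "tool_rot": TCP orientation; "contact_force": force on the tool from outside, world axes, zero at the start; "ft_torque": the same for the moment, N m; "grip_width": finger opening in m; "grasp_force": force on a finger pad.
Only numpy, scipy, OpenCV 4.12 (cv2) and the standard library are available. Lean on these libraries where they do the work, as an engineer would, in place of code of your own. Each camera call takes 0.05 s, during which the arm holds its last target. There are 200 camera calls.

## Task

Free the circuit board in the board holder so that it can be taken out later: swing the hold-down arm by its red peg right off the board to either side, and push the sprung jaw by its orange tab back past the red stop pin, then let it go so that it returns and rests latched on the pin, half open. Nothing is to be picked up: leave the board lying on its rests without pressing on it, and leave the other things on the bench where they are.

Things in the scene. Friction and masses are not known exactly. Their poses are not given: they have to be found in the camera images.
- holder: Board holder, fixed to the bench: base plate 270 x 210 mm, top 16 mm up. Origin: centre of its underside; its x axis is the way the sprung jaw opens, z up. Along x: fixed jaw -130 to -95 mm (top z 43.5 mm), board -95 to 5 mm, blue sprung jaw when closed 5 to 30 mm (top z 50 mm), end block with spring barrels 91 to 131 mm (top z 50 mm). Jaws 124 mm wide.
- jaw (a joint): Travel of the sprung jaw in m along holder +x: 0 closed on the board, 0.058 end stop. A spring returns it (5 N closed, 10 N at the end; about 15 N to pass the pin). Its latch arm rides over the stop pin; once past 0.038 the pin springs up behind the arm and the jaw, let go, comes back to rest on it at 0.035 to 0.036. Let go earlier, it does not latch.
- push_tab (a point): Centre of the exposed face of the orange push tab on the sprung jaw; the face looks to holder -x (over the board) and is pushed to +x. Tab 56 mm wide, 8 mm thick, from 50 to 96 mm above the bench; this point is 78 mm above the bench, at holder x 12, y 0 mm when the jaw is closed, and moves with the jaw.
- stop_pin (a joint): How far the sprung stop pin is pressed down, in m: 0 = fully up, 0.012 when the latch arm is over it.
- pin_top (a point): Top of the red, round-headed stop pin, 10 mm across, at x 37, y +73 mm in the holder's frame, 50 mm above the bench when up.
- hold_down (a joint): Angle of the hold-down arm in rad about its vertical pivot: 0 = pointing along holder +x over the board, positive towards holder +y, stops at -1.85 and 1.85. It stays where it is left (stiff, about 1.5 N at the peg). It is clear of the board from 1.35 rad on, either way.
- pivot (a point): Pivot of the hold-down arm, on the fixed jaw, at x -117, y 0 mm in the holder's frame, 46.5 mm above the bench.
- peg (a point): Red upright peg, 10 mm across, near the end of the hold-down arm, 45 mm from the pivot; it stands from 51 to 83 mm above the bench, this point is 70 mm above the bench on its axis. The arm is 55 mm long, 14 mm wide, its top 51 mm above the bench.
- board_mid (a point): Centre of the green circuit board, 100 mm (holder x) by 120 mm (holder y), 2 mm thick, lying loose on four brass rests with its top 42 mm above the bench; its tallest parts reach 55 mm above the bench. Its x and y axes are parallel to the holder's.
- plug: small green plug-in terminal connector, 32 x 14 x 13 mm, lying on the holder's base plate beside the board (-y side); bystander
- motor: black servo motor lying on the bench, about 176 x 60 mm, 84 mm high at its connectors; origin at the underside; bystander
- solder_reel: blue reel of solder standing flat, 58 mm across, 44 mm high; bystander
- flux_bottle: small bottle with red cap, 38 mm across, 85 mm high; bystander
- screwdriver: screwdriver with orange handle, 180 mm long, lying on the bench on the robot's side of the holder; bystander
- multimeter: red and black multimeter lying face up to the right of the holder, 175 x 85 x 47 mm; bystander
Things that resemble listed ones, but are neither listed nor needed, are in the scene too. Leave any brown or white look-alike of the part that bears board_mid alone.

How it is judged:
By the outcome, as a careful person would: the job done as asked, in the order asked, and still so for the second after the job is handed in, with the robot touching nothing.
It also fails if it takes over 48 s, if anything falls off the work surface, if the arm or the gripper's body presses on something with over 40 N, if the wrist force passes 120 N, or if a joint passes its speed limit or range.

## Working session

There is one attempt and no reset: what is moved stays moved. The work goes in short steps, Python scripts to look and compute and a tool call to move; the robot and the scene stay as the last step left them, time stands still between calls to the robot, and variables do not carry over. Pictures are saved under pics/ and viewed, at most 10 in all, crops included, and the job is handed in when it is done.

Besides the shell and the picture viewer there is one more tool, called after "Emit:" by a JSON object that holds its "name" and its "arguments". servo_tool: Moves the arm, as the interface text tells. Its arguments: {"type":"object","properties":{"series":{"type":"array"},"grip":{"type":"number"},"squeeze":{"type":"number"}},"required":["series"]}

```bash
mkdir -p pics; cat > h.py <<'E'
import numpy as np, cv2
from cell import telemetry, camera, job, finder, manip
def pts(c, mask):
    v,u=np.nonzero(mask & (c["z_map"]>0)); z=c["z_map"][v,u]; K=c["mtx"]
    P=np.c_[(u-K[0,2])/K[0,0]*z,(v-K[1,2])/K[1,1]*z,z]
    R=cv2.Rodrigues(np.array(c["rvec"],float))[0]
    return (P-np.ravel(c["tvec"]))@R
def proj(c,p): return cv2.projectPoints(np.array(p,float).reshape(-1,3),np.array(c["rvec"],float),np.array(c["tvec"],float),c["mtx"],None)[0].reshape(-1,2)
def save(c,n): cv2.imwrite("pics/"+n+".png",c["pixels"][:,:,::-1])
E
python3 - <<'E'
from h import *
s=telemetry.observe(); print({k:np.round(v,3).tolist() for k,v in s.items()}); print(manip.grip_point_offset)
for n in ("top","side"):
    c=camera(n); save(c,n+"1")
    for t in ("holder","push_tab","pin_top","peg","board_mid","hold_down"):
        for r in finder.regions_of(n,t)[:3]:
            P=pts(c,r["mask"]); print(n,t,round(r["confidence"],2),np.round(r["uv"]),np.round(np.median(P,0),3) if len(P) else None,len(P), np.round(P.max(0),3) if len(P) else None)
E
```

```text
{'time_s': 0.0, 'qpos': [1.077, 0.435, 0.025, 1.574, -0.012, 1.134, -0.075], 'joint_velocities': [-0.001, -0.0, -0.001, 0.001, 0.001, 0.0, 0.001], 'joint_efforts': [-0.0, -66.784, 0.985, -31.445, -0.061, 0.043, 0.0], 'tcp_pos': [0.238, -0.577, 0.226], 'tool_rot': [-3.14, 0.0, 0.391], 'contact_force': [-0.589, 0.242, 0.677], 'ft_torque': [0.042, -0.031, 0.006], 'grasp_force': 0.0, 'grip_width': 0.092}
0.0188
top holder 0.61 [317. 238.] [0.589 0.107 0.018] 6576 [0.726 0.268 0.102]
top push_tab 0.86 [309. 238.] [0.584 0.122 0.052] 555 [0.625 0.19  0.102]
top push_tab 0.27 [295. 281.] [0.479 0.155 0.052] 158 [0.507 0.176 0.085]
top peg 0.52 [293. 280.] [0.479 0.156 0.052] 142 [0.507 0.173 0.085]
top peg 0.17 [309. 239.] [0.583 0.121 0.052] 585 [0.625 0.19  0.102]
top board_mid 0.87 [386. 145.] [ 0.846 -0.072  0.002] 1610 [0.921 0.    0.021]
top board_mid 0.86 [305. 263.] [0.525 0.136 0.042] 1823 [0.589 0.213 0.083]
top board_mid 0.6 [214. 358.] [0.278 0.362 0.002] 1893 [0.34  0.432 0.02 ]
top hold_down 0.59 [298. 283.] [0.477 0.156 0.052] 124 [0.504 0.173 0.085]
side holder 0.57 [267. 210.] [0.695 0.022 0.052] 439 [0.745 0.058 0.087]
side holder 0.56 [300. 265.] [0.576 0.148 0.017] 9167 [0.726 0.27  0.1  ]
side push_tab 0.7 [302. 247.] [0.58  0.129 0.052] 1147 [0.623 0.195 0.1  ]
side pin_top 0.17 [351. 277.] [0.475 0.157 0.052] 261 [0.503 0.178 0.085]
side peg 0.87 [351. 278.] [0.476 0.156 0.052] 305 [0.505 0.178 0.085]
side peg 0.24 [242. 334.] [0.612 0.34  0.058] 3549 [0.723 0.382 0.087]
side board_mid 0.96 [332. 169.] [ 0.624 -0.212  0.002] 1321 [ 0.694 -0.14   0.016]
side board_mid 0.96 [224. 181.] [ 0.841 -0.068  0.002] 1459 [0.915 0.005 0.019]
side board_mid 0.86 [435. 428.] [0.274 0.367 0.002] 4587 [0.335 0.433 0.018]
side hold_down 0.6 [348. 275.] [0.48  0.155 0.052] 250 [0.503 0.178 0.084]
```

```bash
python3 - <<'E'
from h import *
from scipy.spatial import cKDTree
c=camera("top"); cs=camera("side")
A=[]
for n,cc in (("top",c),("side",cs)):
    P=pts(cc,np.ones((480,640),bool)); 
    m=(abs(P[:,0]-.58)<.22)&(abs(P[:,1]-.12)<.2); A.append(P[m])
P=np.vstack(A)
# base plate
B=A[0][(abs(A[0][:,2]-.017)<.005)]
print("plate rect",cv2.minAreaRect(B[:,:2].astype(np.float32)))
J=P[(abs(P[:,2]-.05)<.005)]
T=P[(P[:,2]>.092)&(P[:,2]<.104)]; print("tab top",len(T),cv2.minAreaRect(T[:,:2].astype(np.float32)),T.mean(0))
G=P[(P[:,2]>.065)&(P[:,2]<.09)&(np.hypot(P[:,0]-.49,P[:,1]-.155)<.06)]; print("peg",len(G),np.median(G,0),G.min(0),G.max(0))
im=c["pixels"][150:350,200:440]; i2=cs["pixels"][170:350,170:440]
a=cv2.resize(im,(480,400)); b=cv2.resize(i2,(600,400))
cv2.imwrite("pics/t2.png",a[:,:,::-1]);cv2.imwrite("pics/s2.png",b[:,:,::-1])
E
```

```text
plate rect ((0.5637319684028625, 0.10340242087841034), (0.3808732330799103, 0.40901076793670654), 15.382156372070312)
tab top 164 ((0.5779916048049927, 0.11283528804779053), (0.05529102683067322, 0.01348105724900961), 65.70463562011719) [0.57801455 0.11411215 0.09516716]
peg 62 [0.49446381 0.14732568 0.07893274] [0.48938283 0.1399686  0.06566295] [0.50219551 0.15121404 0.08559873]
```

View pics/top1.png

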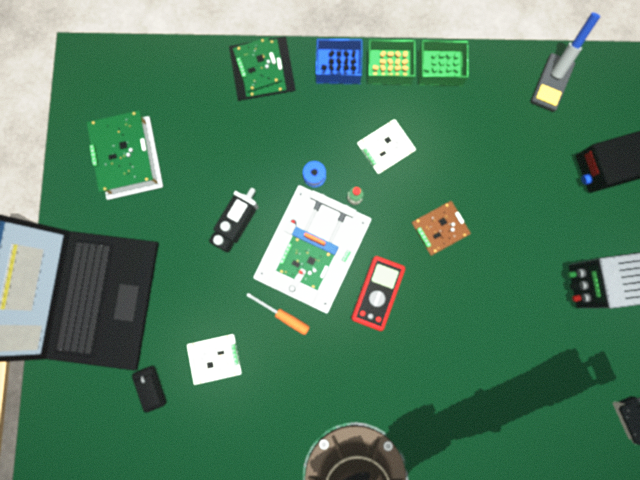

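View pics/side1.png

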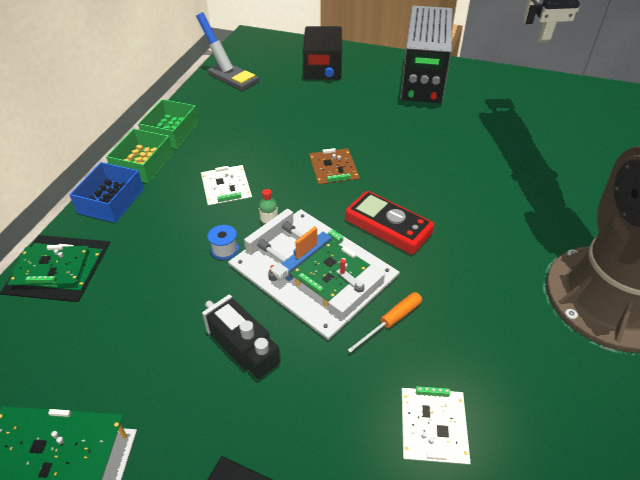

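The pictures show the holder at about (315,245) in top and (310,270) in side. The hold-down peg is at (293,280) top and the orange tab at (312,238) top. Holder yaw is about -24°, and the look-alike boards lie well away. I'll swing the arm to +y with shut fingers, so I'm approaching the -y side of the peg now.

Emit:
{"name": "servo_tool", "arguments": {"series": [{"translation": [0.488,-0.548,0.026],"twist": -0.756},{"translation": [0.488,-0.548,0.026],"twist": -0.756},{"translation": [0.488,-0.548,0.026],"twist": -0.756},{"translation": [0.488,-0.548,0.026],"twist": -0.756},{"translation": [0.488,-0.548,0.026],"twist": -0.756},{"translation": [0.488,-0.548,0.026],"twist": -0.756},{"translation": [0.488,-0.548,0.026],"twist": -0.756},{"translation": [0.488,-0.548,0.026],"twist": -0.756},{"translation": [0.488,-0.548,0.026],"twist": -0.756},{"translation": [0.488,-0.548,0.026],"twist": -0.756}], "grip": -1}}

```text
time_s: 1.63
tcp_pos: [0.3759, -0.1831, 0.2123]
tool_rot: [3.14, 0.0, 1.146]
contact_force: [0.9, -0.5, 0.2]
grip_width: 0.0294
grasp_force: 0.0
```

```bash
cat >> h.py <<'E'
X=np.array([.911,-.412]);Y=np.array([.412,.911])
def go(x,y,z,yawdeg):
    s=telemetry.observe(); p=np.array(s["tcp_pos"]); w=s["tool_rot"][2]
    d=np.array([x,y,z])-p; t=-((np.radians(yawdeg)-w+np.pi)%(2*np.pi)-np.pi)
    print("t",round(s["time_s"],2),"p",p.round(4),"yaw",round(np.degrees(w),1),"rp",np.round(s["tool_rot"][:2],3),"F",np.round(s["contact_force"],1),"q",np.round(s["qpos"],2))
    print("tr",np.round([d[0]*np.cos(w)+d[1]*np.sin(w),d[0]*np.sin(w)-d[1]*np.cos(w),-d[2]],4),"tw",round(t,3))
E
python3 -c "
from h import *
go(.480,.115,.20,65.7)"
```

```text
t 1.63 p [ 0.3759 -0.1831  0.2123] yaw 65.7 rp [3.14 0.  ] F [ 0.9 -0.5  0.2] q [ 0.66  0.14 -0.37  2.04  0.06  0.97 -0.17]
tr [ 0.3145 -0.028   0.0123] tw -0.0
```

Emit:
{"name": "servo_tool", "arguments": {"series": [{"translation": [0.314,-0.028,0.012],"twist": 0},{"translation": [0.314,-0.028,0.012],"twist": 0},{"translation": [0.314,-0.028,0.012],"twist": 0},{"translation": [0.314,-0.028,0.012],"twist": 0},{"translation": [0.314,-0.028,0.012],"twist": 0},{"translation": [0.314,-0.028,0.012],"twist": 0},{"translation": [0.314,-0.028,0.012],"twist": 0},{"translation": [0.314,-0.028,0.012],"twist": 0},{"translation": [0.314,-0.028,0.012],"twist": 0},{"translation": [0.314,-0.028,0.012],"twist": 0}]}}

```text
time_s: 2.47
tcp_pos: [0.4793, 0.1142, 0.1998]
tool_rot: [-3.141, -0.0, 1.15]
contact_force: [0.0, -0.3, -0.3]
grip_width: 0.0005
grasp_force: 0.0
```

```bash
python3 - <<'E'
from h import *
c=camera("wrist"); save(c,"w1")
P=pts(c,np.ones((480,640),bool))
T=P[(P[:,2]>.09)&(P[:,2]<.102)&(np.hypot(P[:,0]-.578,P[:,1]-.113)<.05)]; print("tab",len(T),cv2.minAreaRect(T[:,:2].astype(np.float32)) if len(T) else 0)
G=P[(P[:,2]>.06)&(P[:,2]<.09)&(np.hypot(P[:,0]-.494,P[:,1]-.147)<.03)]; print("peg",len(G),G.mean(0),G.min(0),G.max(0))
print(proj(c,[[.494,.147,.08],[.578,.113,.095],[.563,.120,.016]]))
for r in finder.regions_of("wrist","peg")[:2]:print(r["confidence"],r["uv"],pts(c,r["mask"]).mean(0))
go(.480,.115,.064,65.7)
E
```

```text
tab 1188 ((0.5769416689872742, 0.11251191794872284), (0.055484745651483536, 0.008651165291666985), 65.58924102783203)
peg 214 [0.49518321 0.14535337 0.08064747] [0.49005193 0.13957454 0.06002341] [0.49976511 0.14910178 0.08635585]
[[322.86235013 173.08890951]
 [461.23674997 171.64065763]
 [410.47668558 156.73301847]]
0.91 [298.5, 165.9] [0.47626791 0.15594464 0.05657764]
t 2.57 p [0.4791 0.1116 0.1998] yaw 65.6 rp [-3.141e+00  1.000e-03] F [-0.1  0.4 -1.4] q [ 0.11  0.3  -0.56  1.89  0.19  1.   -0.95]
tr [ 0.0035 -0.0006  0.1358] tw -0.001
```

View pics/w1.png

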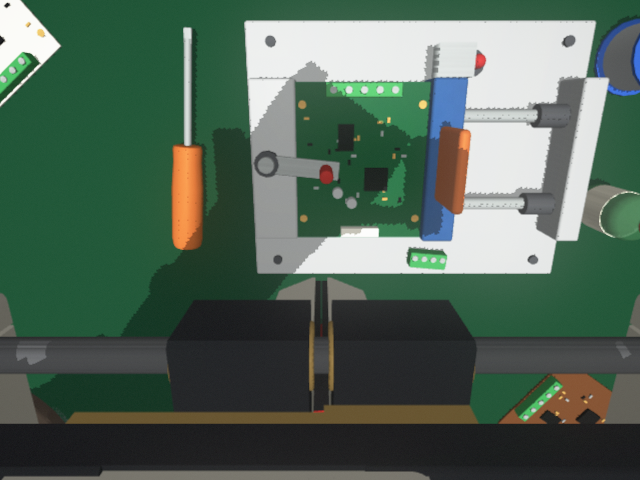

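The wrist view shows the red peg at (326,174), the pivot at (265,163), the tab at (455,170) and the stop pin at (480,60). All of it matches the estimated holder frame. I'm descending beside the peg on its -y side.

Emit:
{"name": "servo_tool", "arguments": {"series": [{"translation": [0,0,0.04],"twist": 0},{"translation": [0,0,0.08],"twist": 0},{"translation": [0,0,0.115],"twist": 0},{"translation": [0,0,0.135],"twist": 0},{"translation": [0,0,0.135],"twist": 0}]}}

```text
time_s: 2.98
tcp_pos: [0.4765, 0.1097, 0.0614]
tool_rot: [-3.137, 0.005, 1.144]
contact_force: [-0.8, -0.5, -0.7]
grip_width: 0.0003
grasp_force: 0.0
```

```bash
python3 - <<'E'
from h import *
piv=np.array([.4558,.1672]); yaw=np.radians(65.6)
go(.480,.115,.064,65.6)
ps=[]
for i in range(5):
    ps.append(telemetry.observe()["tcp_pos"]); camera("wrist")
p=np.mean(ps,0); print(np.std(ps,0),p)
for th in np.arange(-.1,1.71,.1):
    h=np.array([.045*np.cos(th)+.0145*np.sin(th),.045*np.sin(th)-.0145*np.cos(th)])
    w=piv+h[0]*X+h[1]*Y-p[:2]
    print(round(th,1),np.round([w@Y,w@X],4))
E
```

```text
t 2.98 p [0.4765 0.1097 0.0614] yaw 65.6 rp [-3.137  0.005] F [-0.8 -0.5 -0.7] q [ 0.03  0.49 -0.48  2.04  0.34  0.7  -1.1 ]
tr [ 0.0063  0.001  -0.0026] tw -0.001
[0.00148763 0.00100474 0.00190576] [0.478839   0.11128476 0.06464353]
-0.1 [ 0.0225 -0.0007]
0.0 [0.027 0.001]
0.1 [0.0315 0.0022]
0.2 [0.0362 0.0029]
0.3 [0.0409 0.0032]
0.4 [0.0456 0.0031]
0.5 [0.0503 0.0024]
0.6 [0.0549 0.0013]
0.7 [ 0.0593 -0.0003]
0.8 [ 0.0636 -0.0023]
0.9 [ 0.0677 -0.0047]
1.0 [ 0.0715 -0.0075]
1.1 [ 0.075  -0.0107]
1.2 [ 0.0781 -0.0142]
1.3 [ 0.0809 -0.018 ]
1.4 [ 0.0833 -0.0221]
1.5 [ 0.0853 -0.0264]
1.6 [ 0.0868 -0.0309]
1.7 [ 0.0879 -0.0354]
```

Emit:
{"name": "servo_tool", "arguments": {"series": [{"translation": [0.014,0,0],"twist": 0},{"translation": [0.027,0.001,0],"twist": 0},{"translation": [0.032,0.002,0],"twist": -0.1},{"translation": [0.036,0.003,0],"twist": -0.2},{"translation": [0.041,0.003,0],"twist": -0.3},{"translation": [0.046,0.003,0],"twist": -0.4},{"translation": [0.05,0.002,0],"twist": -0.5},{"translation": [0.055,0.001,0],"twist": -0.6},{"translation": [0.059,0,0],"twist": -0.7},{"translation": [0.064,-0.002,0],"twist": -0.8}]}}

```text
time_s: 4.07
tcp_pos: [0.504, 0.1726, 0.0654]
tool_rot: [-3.141, 0.001, 1.952]
contact_force: [-3.2, -2.4, 0.6]
grip_width: 0.0006
grasp_force: 1.7
```

```bash
python3 - <<'E'
from h import *
go(.5,.15,.064,90)
c=camera("wrist"); save(c,"w2")
for r in finder.regions_of("wrist","peg")[:2]:
    P=pts(c,r["mask"]); print(r["confidence"],r["uv"],P[P[:,2]>.06].mean(0))
# tool-frame table relative to commanded pose at theta=.8
f=lambda th:np.array([.045*np.cos(th)+.0145*np.sin(th),.045*np.sin(th)-.0145*np.cos(th)])
c0=f(.8); ex=np.array([-np.sin(.8),np.cos(.8)]); ey=np.array([np.cos(.8),np.sin(.8)])
for th in np.arange(.9,1.81,.1): d=f(th)-c0; print(round(th,1),np.round([d@ex,d@ey],4))
E
```

```text
t 4.07 p [0.504  0.1726 0.0654] yaw 111.8 rp [-3.141e+00  1.000e-03] F [-3.2 -2.4  0.6] q [ 0.06  0.58 -0.68  1.93  0.5   0.81 -0.52]
tr [-0.0195 -0.0121  0.0014] tw 0.381
0.7 [277.0, 257.6] [0.49532971 0.18876437 0.07791729]
0.9 [0.0046 0.0012]
1.0 [0.0092 0.002 ]
1.1 [0.0139 0.0023]
1.2 [0.0187 0.0021]
1.3 [0.0233 0.0014]
1.4 [0.0279 0.0003]
1.5 [ 0.0324 -0.0012]
1.6 [ 0.0367 -0.0032]
1.7 [ 0.0407 -0.0057]
1.8 [ 0.0445 -0.0085]
```

View pics/w2.png

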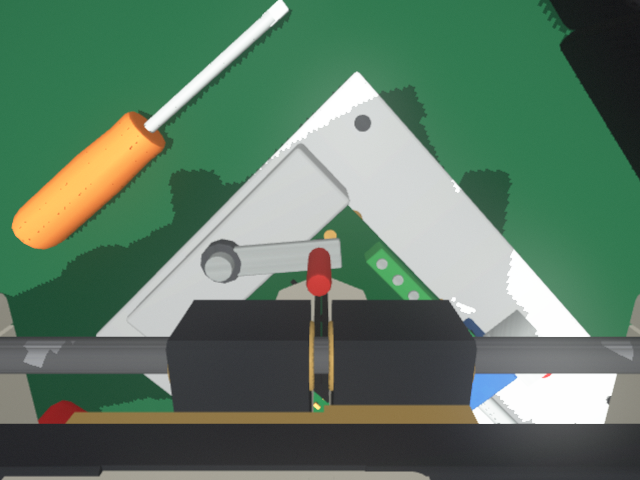

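The peg at (319,270) is centred on the fingers and the arm has swung about 0.8 rad. I'm carrying on round.

Emit:
{"name": "servo_tool", "arguments": {"series": [{"translation": [0.005,0.001,0],"twist": -0.1},{"translation": [0.009,0.002,0],"twist": -0.2},{"translation": [0.014,0.002,0],"twist": -0.3},{"translation": [0.019,0.002,0],"twist": -0.4},{"translation": [0.023,0.001,0],"twist": -0.5},{"translation": [0.028,0,0],"twist": -0.6},{"translation": [0.032,-0.001,0],"twist": -0.7},{"translation": [0.037,-0.003,0],"twist": -0.8},{"translation": [0.039,-0.004,0],"twist": -0.8},{"translation": [0.039,-0.004,0],"twist": -0.8}]}}

```text
time_s: 5.0
tcp_pos: [0.4861, 0.2077, 0.0653]
tool_rot: [3.14, 0.0, 2.742]
contact_force: [1.5, -0.5, -0.0]
grip_width: 0.0001
grasp_force: 0.0
```

```bash
python3 - <<'E'
from h import *
t=np.array([.577,.1125])-.004*X-.060*X
go(t[0],t[1],.12,155.6)
c=camera("wrist"); save(c,"w3")
E
```

```text
t 5.0 p [0.4861 0.2077 0.0653] yaw 157.1 rp [3.14 0.  ] F [ 1.5 -0.5 -0. ] q [ 0.11  0.65 -0.88  1.93  0.65  0.88  0.06]
tr [-0.0569 -0.0507 -0.0547] tw 0.026
```

View pics/w3.png

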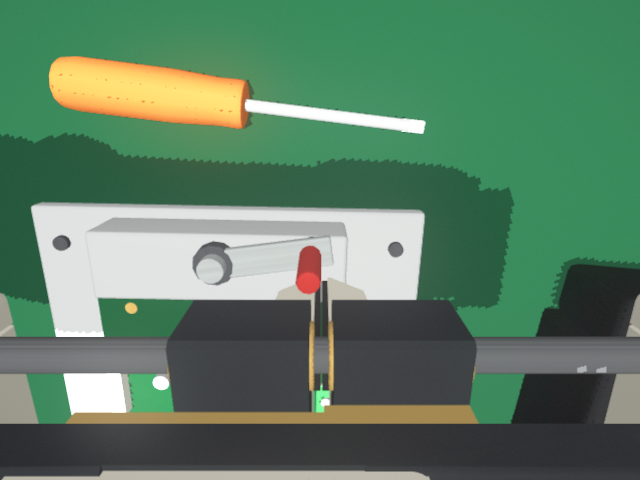

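The arm lies fully over the fixed jaw at about 1.65 rad, with the peg at (310,270), clear of the board. Now I'm backing off toward the tab.

Emit:
{"name": "servo_tool", "arguments": {"series": [{"translation": [-0.015,0,0],"twist": 0},{"translation": [-0.03,-0.01,-0.003],"twist": 0.026},{"translation": [-0.045,-0.03,-0.006],"twist": 0.026},{"translation": [-0.057,-0.05,-0.006],"twist": 0.026},{"translation": [-0.057,-0.05,-0.006],"twist": 0.026}]}}

```text
time_s: 5.47
tcp_pos: [0.5207, 0.1334, 0.0705]
tool_rot: [-3.138, 0.001, 2.711]
contact_force: [-0.6, -1.0, -0.9]
grip_width: 0.0007
grasp_force: 0.0
```

```bash
python3 - <<'E'
from h import *
t=np.array([.577,.1125])-.004*X-.0095*X
go(t[0],t[1],.070,155.6)
go(t[0],t[1],.070,155.6)
c=camera("top"); cs=camera("side"); 
P=np.vstack([pts(k,np.ones((480,640),bool)) for k in (c,cs)])
G=P[(P[:,2]>.06)&(P[:,2]<.09)&(np.hypot(P[:,0]-.475,P[:,1]-.21)<.03)]; print("peg",len(G),G.mean(0))
E
```

```text
t 5.47 p [0.5207 0.1334 0.0705] yaw 155.3 rp [-3.138e+00  1.000e-03] F [-0.6 -1.  -0.9] q [ 0.26  0.65 -0.88  1.9   0.64  0.9   0.2 ]
tr [-0.0464  0.0045  0.0005] tw -0.005
t 5.47 p [0.5207 0.1334 0.0705] yaw 155.3 rp [-3.138e+00  1.000e-03] F [-0.6 -1.  -0.9] q [ 0.26  0.65 -0.88  1.9   0.64  0.9   0.2 ]
tr [-0.0464  0.0045  0.0005] tw -0.005
peg 79 [0.46770346 0.21206556 0.07574148]
```

Emit:
{"name": "servo_tool", "arguments": {"series": [{"translation": [-0.02,0.004,0],"twist": 0},{"translation": [-0.038,0.004,0],"twist": 0},{"translation": [-0.046,0.004,0],"twist": 0},{"translation": [-0.054,0.004,0],"twist": 0},{"translation": [-0.062,0.004,0],"twist": 0},{"translation": [-0.07,0.004,0],"twist": 0},{"translation": [-0.078,0.004,0],"twist": 0},{"translation": [-0.086,0.004,0],"twist": 0},{"translation": [-0.092,0.004,0],"twist": 0},{"translation": [-0.092,0.004,0],"twist": 0}]}}

```text
time_s: 6.4
tcp_pos: [0.603, 0.1069, 0.0709]
tool_rot: [3.141, -0.004, 2.722]
contact_force: [-7.6, 2.5, 4.9]
grip_width: 0.0003
grasp_force: 3.9
```

```bash
cat > tab.py <<'E'
from h import *
t=np.array([.577,.1125])-.0135*X
go(t[0],t[1],.070,155.6)
c=camera("top"); cs=camera("side")
for k in (c,cs):
    P=pts(k,np.ones((480,640),bool)); d=P[:,:2]-np.array([.577,.1125])
    m=(P[:,2]>.085)&(P[:,2]<.1)&(abs(d@Y)<.035)&(d@X>-.02)&(d@X<.08)
    rgb=k["pixels"].reshape(-1,3)[(k["z_map"]>0).ravel()].astype(int)
    m&=(rgb[:,0]>rgb[:,2]+60)
    print("tab travel",m.sum(),np.round(np.percentile(d[m]@X,[5,50,95]),4) if m.any() else None)
cv2.imwrite("pics/x.png",cv2.resize(cs["pixels"][190:330,200:420],(660,420))[:,:,::-1])
E
python3 tab.py
```

```text
t 6.4 p [0.603  0.1069 0.0709] yaw 155.9 rp [ 3.141 -0.004] F [-7.6  2.5  4.9] q [ 0.29  0.74 -0.85  1.71  0.65  1.    0.34]
tr [ 0.0395 -0.0054  0.0009] tw 0.006
tab travel 0 None
tab travel 6 [0.0349 0.0365 0.0388]
```

Emit:
{"name": "servo_tool", "arguments": {"series": [{"translation": [-0.004,0,0],"twist": 0},{"translation": [-0.008,0,0],"twist": 0},{"translation": [-0.011,0,0],"twist": 0},{"translation": [-0.011,0,0],"twist": 0}]}}

```text
time_s: 6.83
tcp_pos: [0.6122, 0.1028, 0.0708]
tool_rot: [-3.141, -0.004, 2.723]
contact_force: [-9.2, 2.5, 5.0]
grip_width: 0.0004
grasp_force: 4.4
```

```bash
python3 tab.py
```

```text
t 6.83 p [0.6122 0.1028 0.0708] yaw 156.0 rp [-3.141 -0.004] F [-9.2  2.5  5. ] q [ 0.29  0.75 -0.85  1.69  0.65  1.01  0.36]
tr [ 0.0496 -0.0053  0.0008] tw 0.007
tab travel 0 None
tab travel 10 [0.0435 0.0455 0.0466]
```

View pics/x.png

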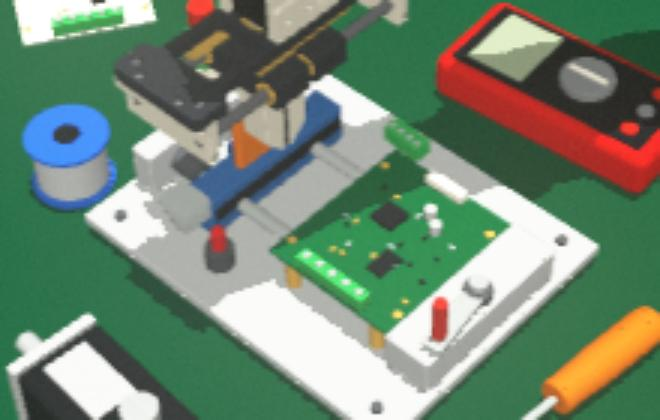

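The jaw is past the pin: the red pin stands free at (218,240) in the crop, in front of the latch arm. Now I'm easing back to let the jaw rest on it.

Emit:
{"name": "servo_tool", "arguments": {"series": [{"translation": [0.005,0,0],"twist": 0},{"translation": [0.01,0,0],"twist": 0},{"translation": [0.014,0,0],"twist": 0},{"translation": [0.018,0,0],"twist": 0},{"translation": [0.03,0,0],"twist": 0},{"translation": [0.042,0,0],"twist": 0},{"translation": [0.042,0,-0.04],"twist": 0},{"translation": [0.042,0,-0.08],"twist": 0},{"translation": [0.042,0,-0.12],"twist": 0},{"translation": [0.042,0,-0.15],"twist": 0}]}}

```text
time_s: 7.77
tcp_pos: [0.5762, 0.1189, 0.2243]
tool_rot: [3.14, 0.002, 2.722]
contact_force: [0.8, -0.4, 0.7]
grip_width: 0.0002
grasp_force: 0.0
```

Emit:
{"name": "servo_tool", "arguments": {"series": [{"translation": [0.04,0,0],"twist": 0},{"translation": [0.08,0,0],"twist": 0},{"translation": [0.12,0,0],"twist": 0},{"translation": [0.15,0,0],"twist": 0},{"translation": [0.15,0,0],"twist": 0}]}}

```text
time_s: 8.18
tcp_pos: [0.4334, 0.182, 0.2214]
tool_rot: [-3.14, 0.0, 2.728]
contact_force: [0.3, 0.3, 0.9]
grip_width: 0.0003
grasp_force: 0.0
```

```bash
python3 tab.py
```

```text
t 8.18 p [0.4334 0.182  0.2214] yaw 156.3 rp [-3.14  0.  ] F [0.3 0.3 0.9] q [ 0.33  0.38 -1.08  1.88  0.37  1.1   0.27]
tr [-0.1459 -0.0058  0.1514] tw 0.012
tab travel 64 [0.0347 0.0372 0.041 ]
tab travel 154 [0.0295 0.0322 0.0375]
```

View pics/x.png

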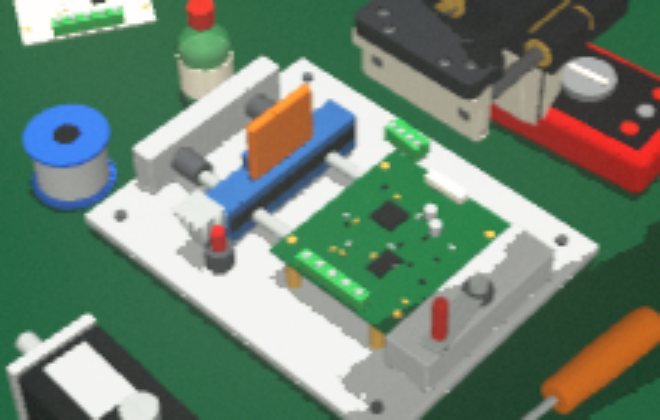

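The jaw rests latched on the red pin at (218,240), with travel around 35 mm. The hold-down arm is off the board and the board is on its rests, with nothing else disturbed, so I'm handing in.

```bash
python3 -c "
from cell import job
print(job.close_job())"
```

```text
the job is handed in; nothing more can be done
None
```

The job is handed in: the hold-down arm is swung about 1.7 rad off the board to the +y side, the jaw is latched half open on the stop pin at about 35 mm, and in the last picture the board was still on its rests.

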